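# Open the carver's tool chest and hold its self-closing gate ajar

### The arm

A 6-joint arm with a two-finger parallel gripper is mounted at the origin on the work surface. World frame = base frame: x ahead of the robot, y to its left, z up, the work surface at z = 0. Lengths are in mm, angles in degrees, forces in N, time in s.
With the tool pointing down it reaches from about 300 to 850 mm from the base axis. Payload 4.2 kg.
Tool frame: the origin (TCP) lies at the very end of the fingers, on their centre line; the grasp point (between the pads) lies 19 mm behind it; z points along the fingers, y is the line along which they close (so a half turn about z gives the same grasp; the last joint's range is limited). The gripper opens to 91 mm and grips with 3 to 60 N. Pads are 32 mm wide; open, the fingers measure 118 mm over their backs; the gripper's body (76 mm by 178 mm) begins 60 mm behind the grasp point.
Start: joints at [-73.453, 18.312, 89.639, -0, 72.044, -1.146], TCP at [174.755, -547.82, 188.676] pointing down, gripper open.
Joint ranges: [-177.97, 177.97], [-48.28, 115.42], [12.27, 149.76], [-77.06, 257.06], [2.81, 150.46], [-146.56, 146.56]. Speed limits (degrees/s): [147.25, 147.25, 180, 180, 180, 180].

### API

Orientations are given as [roll, pitch, yaw] about the fixed x, y, z axes, in that order (R = Rz(yaw) Ry(pitch) Rx(roll)).
In Python, from workcell import env, eyes gives the robot as it stands.
- The arm moves only by the tool send_rows, never from a script. Its argument "targets" is text: rows parted by semicolons, each of 7 numbers parted by spaces: the shift along the tool's x, y, z in m, then the turn, a rotation vector about the tool's x, y, z in degrees, then the opening in per cent of the stroke, from 0 (shut) to 100 (fully open). A call has 1 to 12 rows; each row is the pose to reach, as a shift and turn from the pose commanded when the call began, along the tool's axes at that moment; what a row does not reach only later rows make up. A row lasts 1/12 s, in which the tool goes at most 41.7 mm and 7.16 degrees, less where a joint would pass 70% of its speed; a pose out of reach is approached as far as the arm can. A call with a gripper value outside its range is refused whole. The fingers move at their own pace and stop on an object; "grip_force" is the grip in N (left out, the last holds). Time passes only in rows, so rows that repeat a pose let the fingers close. It gives the time, the measured TCP pose, the force, the opening and the grip force at its end, in the units of the state.
- env.state(): the state, without advancing time (a new reading comes with each control period).
- eyes.grab_frame(name): name is "side" or "top"; returns a dict with "image" (400x640x3 uint8, blue, green, red), "fovy" (degrees; the focal length in pixels is half the picture's height over the tangent of half this angle, whatever the lens; pixels are square), "cx", "cy" (the principal point, pixels), "eye" and "attitude" of the camera in the world. Camera axes: x right, y up, looking along -z (the intrinsics and any distortion apply to the point x, -y, -z); pixel columns grow to the right and rows downward; lengths in mm; the calibration is good to about 2 mm. A picture is of the moment at which its call begins. There is no depth.
- env.job_done(): hands the job in; it is judged then, once.
The state is a dict: "time_s": time; "qpos": joint angles; "qvel": joint speeds; "effort": joint torques, N m; "ee_pos": TCP position; "ee_rot": TCP orientation; "force": force on the tool from outside, world axes, zero at the start; "torque": the same for the moment, N m; "gripper_width": finger opening in mm; "gripper_force": force on a finger pad.
Only numpy, scipy, OpenCV 4.12 (cv2) and the standard library are available. Lean on these libraries where they do the work, as an engineer would, in place of code of your own. Each camera call takes 0.05 s, during which the arm holds its last target. There are 200 camera calls.

### The job

Take the loose lid off the carver's tool chest by its tab and lay it flat, right way up, over the middle of the green mat without dropping it. Then take the red knob of the chest's sagging bolt, lift the bolt over the bent lip of its keeper and draw it back without forcing it, and pull the gate ajar towards you, about 25 degrees. Finish while still gripping the knob and holding the sprung gate ajar at rest, and leave the other things on the bench where they are.

Things in the scene. Friction and masses are not known exactly. Their poses are not given: they have to be found in the camera images.
- chest: Fixed light-wood tool chest, 180 (x) x 240 (y) x 130 mm high, open top, walls 12 mm. Origin: centre of its underside; its x axis points from the gated front to the back, so the front (x = -90 mm) faces the robot. In its frame the gate (14 mm thick, top 127 mm high) fills the front from y = -76 to +106 mm, the fixed stile with the keeper y = -80 to -120 mm.
- keeper: Dark steel keeper, an open-topped pocket, 32 mm wide, standing 42 mm out from the chest's right stile. Origin: middle of its front wall's top edge, 115 mm above the bench; axes as the chest's. The front wall (robot side) keeps the bolt's nose in even when lifted; the bent lip, 7 mm thick, stands on the gate's side of the pocket. Not to be strained: it fails above 40 N.
- lid: Loose plywood lid, 194 (x) x 248 (y) mm, about 0.28 kg, seated on the chest's rim, axes as the chest's. Origin: level with the undersides of its 12 mm high locating strips and front lip, over the chest's centre (panel x -100 to +94 mm, z 12 to 22 mm). Strips sit inside the rim with 4 mm or more of play; the lip (x = -94 to -100 mm) laps over the gate. Flat on the mat, its origin is at 4 mm.
- lid_tab (a point): Grip point in the lid's upright dark-wood tab (10 mm thick along the lid's x, 50 mm wide along y), 80 mm in front of the lid's origin (x = -80 mm) and 45 mm above it; the tab reaches from the panel, 23 mm below this point, to 17 mm above it. Axes: the lid's. Pinch across x from above; lifted here, the lid's front tips up first.
- mat: Thin fixed green bench mat, 220 x 270 x 4 mm, left or right of the chest (a low plywood tray of offcuts, 200 x 240 x 30 mm, is on the other side). Origin: centre of its underside on the bench.
- bolt_knob: Red upright cylindrical knob on the bolt's post, 16 mm in diameter, 40 mm high; origin at its centre, 165 mm above the bench and 22 mm in front of the gate's face with the bolt down (38 mm above the gate's top). Axes: the gate's (the chest's when shut). With the lid off nothing stands beside it: pinch from above in any direction. Moves with gate, draw and lift.
- gate (a joint): Gate angle, rad: 0 shut, grows as the free (right, -y) edge swings out towards the robot, up to 1.3. A spring shuts it: about 0.1 N m at 0, 0.26 N m at 0.45 rad, so it must be held.
- gate_hinge (a point): Point on the gate's upright hinge axis, at the left (+y) end of the chest's front face, 130 mm above the bench. The seated knob is 151 mm to the right of it (-y of the chest) and 22 mm in front.
- bolt (a joint): How far the bolt is drawn, m: 0 seated in the keeper, up to 0.045 drawn, along the gate from the keeper towards the hinge (+y of the chest when shut). About 1.2 N of friction. Past 0.025 the nose is clear of the keeper and the gate is free.
- bolt_lift (a joint): How far the bolt is lifted in its worn tall staples, m: 0 sagging at the bottom (falls back when let go, about 2 N), up to 0.026. The hooked nose must be lifted 16 mm or more (17 to 24 mm is good) to pass over the keeper's bent lip; below that the lip stops the bolt after some 2 to 5 mm of draw.
- mallet: Bystander: wooden carver's mallet standing on its head, 90 mm wide, 240 mm high, behind the work on the left. Origin: underside.
- glue_bottle: Bystander: white glue bottle, 60 mm wide, 160 mm high, behind the work on the right. Origin: underside.
- wax_jar: Bystander: amber jar with brass cap, 76 mm wide, 60 mm high, behind the work on the right. Origin: underside.
- stone: Bystander: grey sharpening stone, 50 x 130 x 28 mm, in front of the chest on the left, clear of the gate's swing up to 0.6 rad. Origin: underside.
- gouge_a: Bystander: gouge with light handle, 225 mm long, 24 mm high, close behind the chest. Origin: underside.
- gouge_b: Bystander: gouge with dark handle, 225 mm long, 24 mm high, far right. Origin: underside.
- brush: Bystander: hand brush, about 200 mm long, far left. Origin: underside.

How it is judged:
By the outcome, as a careful person would: the job done as asked, in the order asked, and still so for the second after the job is handed in, while the arm keeps its last pose, push and grip.
It also fails if it takes over 58 s, if anything falls off the work surface, if the arm or the gripper's body presses on something with over 40 N, if the wrist force passes 120 N, or if a joint passes its speed limit or range.

## Working session

There is one attempt and no reset: what is moved stays moved. The work goes in short steps, Python scripts to look and compute and a tool call to move; the robot and the scene stay as the last step left them, time stands still between calls to the robot, and variables do not carry over. Pictures are saved under pics/ and viewed, at most 10 in all, crops included, and the job is handed in when it is done.

Besides the shell and the picture viewer there is one more tool, called after "Request:" as name(argument=value, ...) on one line, values as JSON. send_rows: Moves the arm, as the interface text tells. Its arguments: {"type":"object","properties":{"targets":{"type":"string"},"grip_force":{"type":"number"}},"required":["targets"]}

```bash
mkdir -p pics; ls; python3 - <<'E'
from workcell import env, eyes
import cv2
s=env.state();print(s)
for n in("side","top"):
    f=eyes.grab_frame(n);cv2.imwrite(f"pics/{n}0.png",f["image"])
    print({k:v for k,v in f.items() if k!="image"})
E
```

```text
pics
{'time_s': 0.0, 'qpos': array([-7.34521674e+01,  1.83526271e+01,  8.97055837e+01, -3.44198395e-04,
        7.20423878e+01, -1.14458250e+00]), 'qvel': array([ 0.11665853, -0.0446662 , -0.0248169 , -0.03275354, -0.0223834 ,
       -0.05790328]), 'effort': array([-8.19119577e-05, -4.12459230e+01, -2.31968307e+01,  7.26711075e-02,
        4.57304379e-02, -1.44236333e-04]), 'ee_pos': array([ 174.60585899, -547.28775974,  187.81599315]), 'ee_rot': array([-1.79899415e+02, -1.68231726e-03,  1.76925200e+01]), 'force': array([-0.55841847, -0.1467231 , -0.15462752]), 'torque': array([-0.05529499, -0.01057694, -0.03073191]), 'gripper_force': 0.0, 'gripper_width': 91.67407365258752}
{'fovy': 44.84374358681884, 'cx': 317.64375116974225, 'cy': 197.28966244772678, 'eye': array([ -397.90480207, -1119.23188352,  1421.6501632 ]), 'attitude': array([ 48.48230283,  -1.24247708, -40.13568685])}
{'fovy': 55.728175331380704, 'cx': 315.52512303394775, 'cy': 207.8510667100593, 'eye': array([ 487.52582372,   -4.30207171, 1432.55976813]), 'attitude': array([  3.72684954,   0.43597328, -90.31213745])}
```

View pics/side0.png

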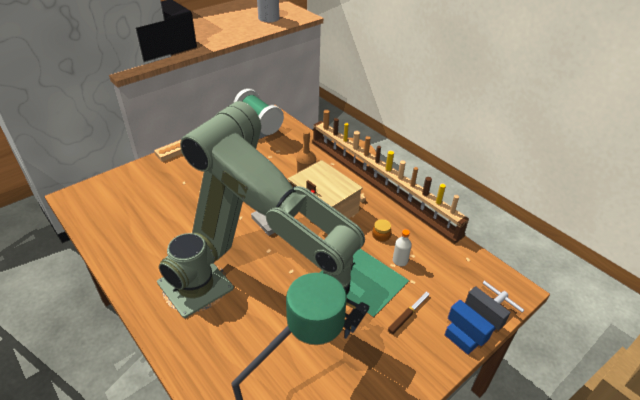

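View pics/top0.png

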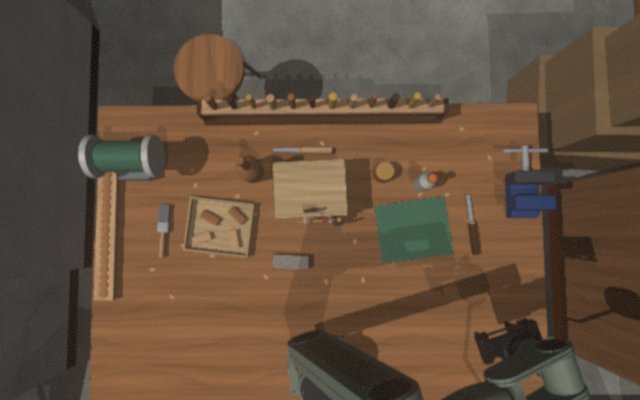

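The side view shows the chest at about (325,190) behind the arm, with the mat at (375,280). In the top view the lid is at (310,188), its tab at (313,209), the knob at about (335,220), the mat on the right at (414,229) and the tray on the left. Next I'll make a close crop and measure by masks.

```bash
cat >h.py <<'E'
from workcell import env, eyes
import cv2, numpy as np
from scipy.spatial.transform import Rotation as Ro
def ray(f,px):
    px=np.atleast_2d(np.array(px,float)); F=200/np.tan(np.radians(f["fovy"]/2))
    d=np.c_[(px[:,0]-f["cx"])/F,-(px[:,1]-f["cy"])/F,-np.ones(len(px))]
    return Ro.from_euler("xyz",f["attitude"],degrees=True).apply(d)
def plane(f,px,z):
    d=ray(f,px); return f["eye"]+d*((z-f["eye"][2])/d[:,2])[:,None]
def proj(f,P):
    c=Ro.from_euler("xyz",f["attitude"],degrees=True).inv().apply(np.atleast_2d(P)-f["eye"])
    F=200/np.tan(np.radians(f["fovy"]/2))
    return np.c_[f["cx"]-F*c[:,0]/c[:,2],f["cy"]+F*c[:,1]/c[:,2]]
def tri(fs,pxs):
    A=np.zeros((3,3));b=np.zeros(3)
    for f,p in zip(fs,pxs):
        d=ray(f,p)[0];d/=np.linalg.norm(d);M=np.eye(3)-np.outer(d,d);A+=M;b+=M@f["eye"]
    return np.linalg.solve(A,b)
def blob(m,roi):
    x0,y0,x1,y1=roi;k=np.zeros_like(m);k[y0:y1,x0:x1]=m[y0:y1,x0:x1]
    cs=cv2.findContours(k,cv2.RETR_EXTERNAL,cv2.CHAIN_APPROX_NONE)[0]
    return max(cs,key=cv2.contourArea)
def hsv(f): return cv2.cvtColor(f["image"],cv2.COLOR_BGR2HSV)
def crop(f,roi,k,name):
    x0,y0,x1,y1=roi;cv2.imwrite("pics/"+name,cv2.resize(f["image"][y0:y1,x0:x1],None,fx=k,fy=k,interpolation=cv2.INTER_CUBIC))
E
python3 - <<'E'
from h import *
t=eyes.grab_frame("top");s=eyes.grab_frame("side")
h=hsv(t)
g=cv2.inRange(h,(60,60,30),(95,255,255))
c=blob(g,(355,180,470,280));r=cv2.minAreaRect(c);b=cv2.boxPoints(r)
W=plane(t,b,4);print("mat",r,W.round(1).tolist(),W.mean(0),[np.linalg.norm(W[i]-W[i-1]) for i in range(4)])
print("lid hsv",h[175,300],h[198,290],"table",h[290,250],h[160,360])
hs=hsv(s)
red=cv2.inRange(h,(0,150,60),(7,255,255))|cv2.inRange(h,(172,150,60),(180,255,255))
redS=cv2.inRange(hs,(0,150,60),(7,255,255))|cv2.inRange(hs,(172,150,60),(180,255,255))
for m,r in((red,(260,150,360,240)),(redS,(280,150,380,240))):
    c=blob(m,r);print("red",cv2.boundingRect(c),cv2.minAreaRect(c))
# stack crops
a=cv2.resize(t["image"][140:250,260:370],(560,560),interpolation=cv2.INTER_CUBIC)
cv2.imwrite("pics/c1.png",a)
E
```

```text
mat ((413.23992919921875, 229.17999267578125), (55.8614387512207, 69.4378890991211), 81.8698959350586) [[584.7, -218.5, 4.0], [620.3, -478.8, 4.0], [412.2, -502.6, 4.0], [376.9, -244.8, 4.0]] [ 498.52592066 -361.17161908    4.        ] [np.float64(209.37782177734857), np.float64(262.67168111401907), np.float64(209.48207999716007), np.float64(260.1541409481374)]
lid hsv [ 17  96 165] [ 17  93 170] table [ 13 137 140] [ 14 127  88]
red (323, 218, 4, 4) ((324.5, 219.5), (3.0, 3.0), 90.0)
red (311, 189, 4, 4) ((312.5, 190.5), (3.0, 3.0), 90.0)
```

View pics/c1.png

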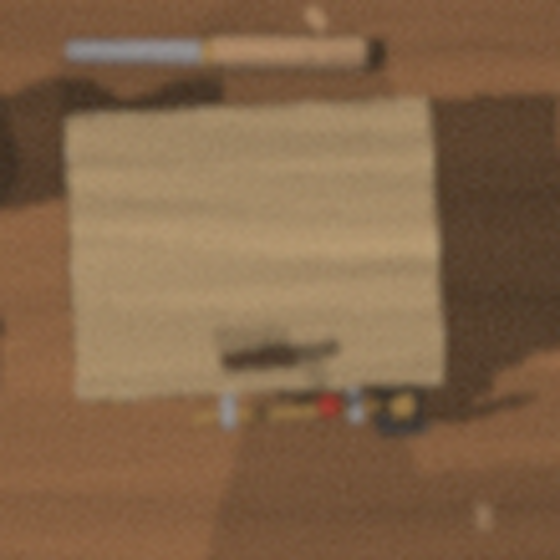

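The crop shows the lid's corners at crop (66,117), (430,97), (443,385) and (78,397). The tab is about (258,355) with its shadow to the right, the red knob is at (330,405) and the keeper at (402,410). Now I'll fit the lid.

```bash
python3 - <<'E'
from h import *
t=eyes.grab_frame("top");s=eyes.grab_frame("side")
h=hsv(t);m=cv2.inRange(h,(14,60,120),(24,118,255))
m=cv2.morphologyEx(m,cv2.MORPH_OPEN,np.ones((5,5)))
c=cv2.convexHull(blob(m,(255,155,365,225)));r=cv2.minAreaRect(c);b=cv2.boxPoints(r)
print(r,b.tolist());W=plane(t,b,140)
print(W.round(1).tolist(),[np.linalg.norm(W[i]-W[i-1]).round(1) for i in range(4)])
ctr=W.mean(0)
E_=[(W[i]-W[i-1]) for i in range(4)]
yaw=[(np.degrees(np.arctan2(e[1],e[0]))+45)%90-45 for e in E_];th=np.mean(yaw);print("yaw",yaw)
R=Ro.from_euler("z",th,degrees=True)
o=ctr-R.apply([-3,0,0]);o[2]=118
chest=o*[1,1,0]
tab=o+R.apply([-80,0,45]);knob=chest+R.apply([-112,106-0-151,165])
print("lid o",o,"tab",tab,"knob pred",knob)
print("tab px",proj(t,tab+[0,0,17]),proj(s,tab),"knob px",proj(t,knob+[0,0,20]),proj(s,knob))
print("red tri",tri([t,s],[(324.5,219.5),(312.5,190.5)]),"plane185",plane(t,(324.5,219.5),185))
crop(s,(280,150,380,230),6,"c2.png")
E
```

```text
((309.11724853515625, 188.49310302734375), (57.37141799926758, 72.75658416748047), 86.633544921875) [[271.11724853515625, 161.9930877685547], [343.748291015625, 157.72068786621094], [347.11724853515625, 214.9931182861328], [274.4862060546875, 219.26551818847656]]
[[731.4, 157.6, 140.0], [744.6, -93.3, 140.0], [546.7, -102.8, 140.0], [533.5, 145.6, 140.0]] [np.float64(198.3), np.float64(251.3), np.float64(198.2), np.float64(248.8)]
yaw [np.float64(3.459385567653456), np.float64(3.00498337975057), np.float64(2.739395506931743), np.float64(3.03818840271245)]
lid o [642.04468034  26.96120463 118.        ] tab [562.15878225  22.68998875 163.        ] knob pred [532.60698194 -23.95431529 165.        ]
tab px [[310.13908498 209.99148525]] [[310.34334022 185.67963744]] knob px [[324.28746334 218.76279236]] [[312.09035599 194.2818765 ]]
red tri [531.21516052 -25.48542633 186.37752225] plane185 [[530.1714187  -24.63815725 185.        ]]
```

View pics/c2.png

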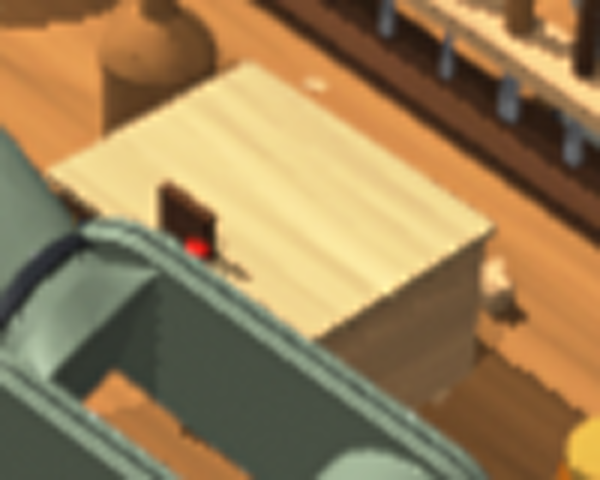

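```bash
cat >mv.py <<'E'
import numpy as np, json, sys
from scipy.spatial.transform import Rotation as Ro
# usage: mv.py x y z yaw [tilt about world y] ...groups by comma ; relative to stored commanded pose
def rot(yaw,p=0): return Ro.from_euler("y",p,degrees=True)*Ro.from_euler("xyz",[180,0,yaw],degrees=True)
def main(args):
    try: c=json.load(open("cmd.json"))
    except OSError: c=dict(p=[174.755,-547.82,188.676],r=rot(17.7).as_rotvec().tolist())
    p0=np.array(c["p"]);R0=Ro.from_rotvec(c["r"])
    for a in " ".join(args).split(","):
        v=[float(k) for k in a.split()];R=rot(v[3],v[4] if len(v)>4 else 0)
        sh=(R0.inv().apply(np.array(v[:3])-p0)/1000).round(4);rv=(R0.inv()*R).as_rotvec(degrees=True).round(1)
        print(*sh,*rv,"dist",np.linalg.norm(sh*1000).round())
        c=dict(p=(p0+R0.apply(sh*1000)).tolist(),r=(R0*Ro.from_rotvec(rv,degrees=True)).as_rotvec().tolist())
    json.dump(c,open("cmd.json","w"))
main(sys.argv[1:])
E
python3 mv.py 406 -205 300 63
python3 - <<'E'
from h import *
t=eyes.grab_frame("top");s=eyes.grab_frame("side")
for f,r in((t,(410,160,450,200)),(s,(380,220,430,280))):
    o=cv2.inRange(hsv(f),(3,180,120),(14,255,255));c=blob(o,r);print(cv2.boundingRect(c),cv2.minAreaRect(c)[0])
    w=cv2.inRange(hsv(f),(0,0,150),(180,60,255));c=blob(w,r);print("w",cv2.boundingRect(c))
E
```

```text
0.3245 -0.2563 -0.1113 -0.0 -0.0 -45.3 dist 428.0
(430, 178, 1, 1) (430.0, 178.0)
w (420, 178, 8, 9)
(402, 229, 8, 8) (405.5, 232.5)
w (393, 237, 14, 26)
```

Request:
send_rows(targets="0.3245 -0.2563 -0.1113 0 0 -45.3 45;0.3245 -0.2563 -0.1113 0 0 -45.3 45;0.3245 -0.2563 -0.1113 0 0 -45.3 45;0.3245 -0.2563 -0.1113 0 0 -45.3 45;0.3245 -0.2563 -0.1113 0 0 -45.3 45;0.3245 -0.2563 -0.1113 0 0 -45.3 45;0.3245 -0.2563 -0.1113 0 0 -45.3 45;0.3245 -0.2563 -0.1113 0 0 -45.3 45;0.3245 -0.2563 -0.1113 0 0 -45.3 45;0.3245 -0.2563 -0.1113 0 0 -45.3 45;0.3245 -0.2563 -0.1113 0 0 -45.3 45;0.3245 -0.2563 -0.1113 0 0 -45.3 45")

```text
time_s: 1.4
ee_pos: [407.7, -203.2, 301.0]
ee_rot: [179.9, -0.0, 63.3]
force: [0.0, -0.2, -0.2]
gripper_width: 41.2
gripper_force: 0.0
```

```bash
python3 mv.py 561 22.5 230 93; python3 - <<'E'
from h import *
t=eyes.grab_frame("top");s=eyes.grab_frame("side")
print(tri([t,s],[(433,178),(405.5,232.5)]),plane(t,(424,186),30))
e=env.state();print(e["time_s"],e["ee_pos"],e["ee_rot"],e["gripper_width"])
E
```

```text
0.2731 0.0349 0.07 -0.0 -0.0 -30.0 dist 284.0
[ 669.89785878 -393.94677797  156.53173757] [[ 658.03075865 -398.24228411   30.        ]]
1.5 [ 405.60957892 -205.31848235  299.64519724] [-1.79970537e+02  6.44697574e-02  6.30476398e+01] 41.07407491043965
```

Request:
send_rows(targets="0.2731 0.0349 0.07 0 0 -30 45;0.2731 0.0349 0.07 0 0 -30 45;0.2731 0.0349 0.07 0 0 -30 45;0.2731 0.0349 0.07 0 0 -30 45;0.2731 0.0349 0.07 0 0 -30 45;0.2731 0.0349 0.07 0 0 -30 45;0.2731 0.0349 0.07 0 0 -30 45;0.2731 0.0349 0.07 0 0 -30 45;0.2731 0.0349 0.07 0 0 -30 45;0.2731 0.0349 0.07 0 0 -30 45")

```text
time_s: 2.33
ee_pos: [560.5, 20.4, 229.4]
ee_rot: [-179.9, 0.1, 92.9]
force: [-0.1, 0.3, 1.1]
gripper_width: 40.9
gripper_force: 0.0
```

```bash
python3 mv.py 561 22.5 146 93; python3 - <<'E'
from h import *
e=env.state();print(e["time_s"],e["ee_pos"],e["ee_rot"],e["gripper_width"])
s=eyes.grab_frame("side");crop(s,(270,120,400,220),5,"s1.png")
E
```

```text
0.0 -0.0001 0.084 -0.0 -0.0 0.0 dist 84.0
2.3333 [560.53366564  20.40485753 229.40477141] [-1.79901815e+02  6.17529193e-02  9.28882033e+01] 40.880053855946485
```

View pics/s1.png

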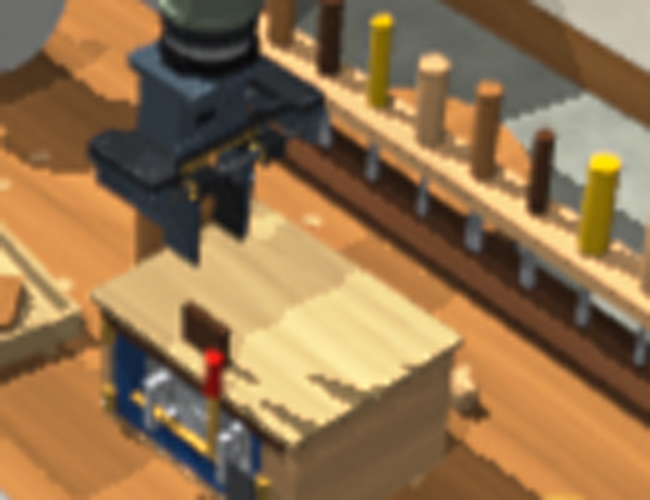

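The fingertips straddle crop (217,250), directly above the tab at (205,325); the knob is clear at (213,375). I'll descend and pinch.

Request:
send_rows(targets="0 0 0.03 0 0 0 45;0 0 0.055 0 0 0 45;0 0 0.075 0 0 0 45;0 0 0.084 0 0 0 45;0 0 0.084 0 0 0 45;0 0 0.084 0 0 0 45;0 0 0.084 0 0 0 5;0 0 0.084 0 0 0 5;0 0 0.084 0 0 0 5;0 0 0.084 0 0 0 5;0 0 0.084 0 0 0 5;0 0 0.084 0 0 0 5", grip_force=50)

```text
time_s: 3.38
ee_pos: [561.7, 22.5, 146.5]
ee_rot: [179.9, 0.0, 93.0]
force: [0.2, 0.5, 2.8]
gripper_width: 9.1
gripper_force: 50.0
```

Request:
send_rows(targets="0 0.001 -0.008 0 0 0 5;0 0.001 -0.02 0 0 0 5;0 0.001 -0.033 0 0 0 5;0 0.001 -0.047 0 0 0 5;0 0.001 -0.062 0 0 0 5;0 0.001 -0.078 0 0 0 5;0 0.001 -0.094 0 0 0 5;0 0.001 -0.11 0 0 0 5;0 0.001 -0.125 0 0 0 5;0 0.001 -0.135 0 0 0 5;0 0.001 -0.14 0 0 0 5;0 0.001 -0.14 0 0 0 5")

```text
time_s: 4.38
ee_pos: [562.3, 22.5, 286.7]
ee_rot: [179.9, 0.0, 93.0]
force: [0.2, -0.1, -3.3]
gripper_width: 9.6
gripper_force: 50.1
```

```bash
python3 mv.py 562 22.5 286 93; python3 - <<'E'
from h import *
e=env.state();print(e["time_s"],e["ee_pos"],e["ee_rot"],e["gripper_width"],e["force"])
s=eyes.grab_frame("side");crop(s,(270,80,420,220),4,"s2.png")
E
```

```text
-0.0 0.001 -0.14 -0.0 -0.0 0.0 dist 140.0
4.3833 [562.32131564  22.54961898 286.7098658 ] [1.79939984e+02 7.36862555e-03 9.30005417e+01] 9.640042619412151 [ 0.21010936 -0.09349952 -3.3094991 ]
```

View pics/s2.png

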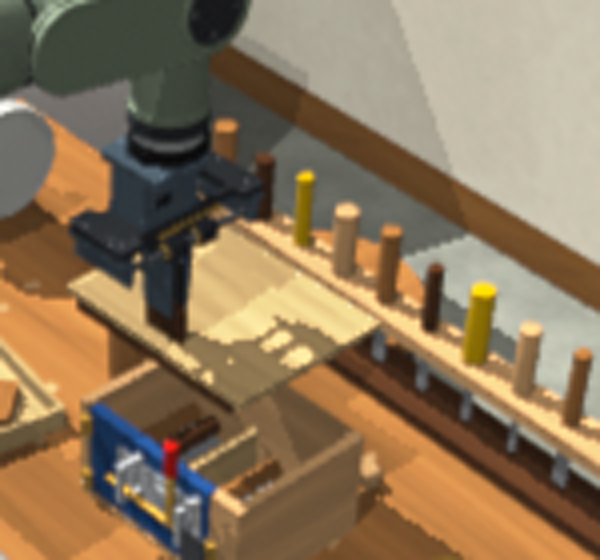

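The lid is clear of the chest and knob, with its back-right corner at crop (380,320) and its front-right corner at (230,408). I'll check how far it sags at the back.

```bash
python3 - <<'E'
from h import *
s=eyes.grab_frame("side")
R=Ro.from_euler("z",3,degrees=True)
tab=np.array([562,22.5,305.])
for a in (0,3,6,10):
    Q=R*Ro.from_euler("y",a,degrees=True)
    print(a,*[proj(s,tab+Q.apply([x+80,y,22-45])).round(1).tolist() for x,y in((94,-124),(-100,-124),(-100,124))])
E
python3 mv.py 430 -180 240 95
```

```text
0 [[364.9, 158.7]] [[329.4, 179.6]] [[285.9, 150.0]]
3 [[364.5, 160.7]] [[329.1, 179.5]] [[285.7, 149.9]]
6 [[363.9, 162.7]] [[328.9, 179.4]] [[285.5, 149.8]]
10 [[363.1, 165.4]] [[328.7, 179.2]] [[285.2, 149.6]]
-0.1954 -0.1424 0.046 -0.0 -0.0 -2.0 dist 246.0
```

Request:
send_rows(targets="-0.006 -0.004 0.001 0 0 0 5;-0.02 -0.014 0.003 0 0 -0.2 5;-0.04 -0.029 0.007 0 0 -0.4 5;-0.062 -0.045 0.012 0 0 -0.6 5;-0.084 -0.061 0.018 0 0 -0.9 5;-0.106 -0.077 0.024 0 0 -1.1 5;-0.128 -0.093 0.03 0 0 -1.3 5;-0.148 -0.108 0.035 0 0 -1.5 5;-0.166 -0.121 0.039 0 0 -1.7 5;-0.181 -0.132 0.043 0 0 -1.9 5;-0.191 -0.139 0.045 0 0 -2 5;-0.1954 -0.1424 0.046 0 0 -2 5")

```text
time_s: 5.48
ee_pos: [428.0, -181.3, 238.8]
ee_rot: [-179.8, -0.0, 94.9]
force: [0.3, -0.4, -2.6]
gripper_width: 9.4
gripper_force: 50.1
```

```bash
python3 mv.py 419 -371 80 97.4
```

```text
-0.1893 -0.0276 0.16 0.0 0.0 -2.4 dist 249.0
```

Request:
send_rows(targets="-0.008 -0.001 0 0 0 0 5;-0.026 -0.004 0 0 0 -0.3 5;-0.05 -0.008 0 0 0 -0.6 5;-0.076 -0.011 0.002 0 0 -1 5;-0.102 -0.015 0.01 0 0 -1.3 5;-0.126 -0.018 0.03 0 0 -1.6 5;-0.148 -0.022 0.056 0 0 -1.9 5;-0.166 -0.024 0.086 0 0 -2.1 5;-0.179 -0.026 0.114 0 0 -2.3 5;-0.187 -0.0272 0.138 0 0 -2.4 5;-0.1893 -0.0276 0.154 0 0 -2.4 5;-0.1893 -0.0276 0.16 0 0 -2.4 5")

```text
time_s: 6.48
ee_pos: [417.9, -370.5, 76.7]
ee_rot: [-179.8, -0.2, 97.4]
force: [-1.0, 0.1, -3.0]
gripper_width: 9.2
gripper_force: 50.1
```

```bash
python3 mv.py 419 -371 32 97.4;python3 - <<'E'
from h import *
e=env.state();print(e["time_s"],e["ee_pos"],e["ee_rot"],e["gripper_width"],e["force"])
t=eyes.grab_frame("top");crop(t,(350,160,490,280),5,"t3.png")
E
```

```text
0.0 0.0 0.048 -0.0 -0.0 0.0 dist 48.0
6.4833 [ 417.89015757 -370.52555634   76.65739381] [-179.786228     -0.23084167   97.38253505] 9.227064389431106 [-0.95965679  0.06961485 -2.98681582]
```

View pics/t3.png

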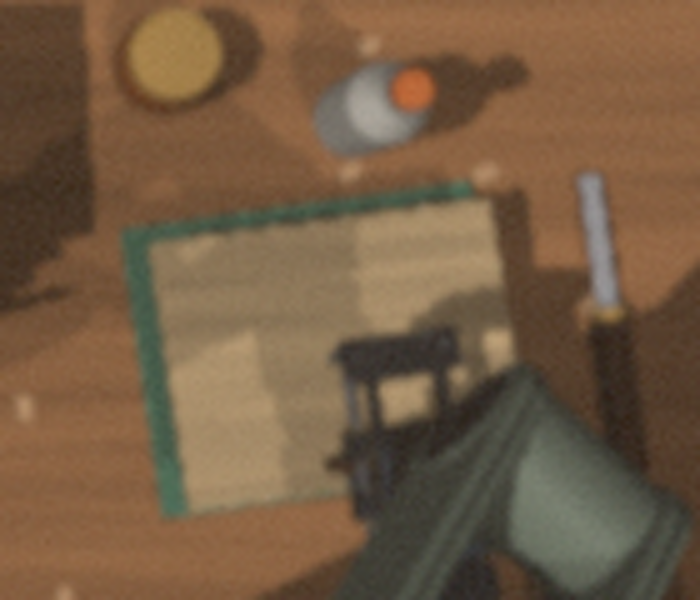

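The lid is level over the mat, with even green margins at the left (crop x about 150) and top (y about 215), allowing for parallax. I'll shift about 2 mm forward and lower it.

Request:
send_rows(targets="0 0.002 0.008 0 0 0 5;0 0.002 0.018 0 0 0 5;0 0.002 0.028 0 0 0 5;0 0.002 0.035 0 0 0 5;0 0.002 0.039 0 0 0 5;0 0.002 0.042 0 0 0 5;0 0.002 0.044 0 0 0 5;0 0.002 0.046 0 0 0 5;0 0.002 0.047 0 0 0 5;0 0.002 0.048 0 0 0 5;0 0.002 0.048 0 0 0 5;0 0.002 0.048 0 0 0 5")

```text
time_s: 7.53
ee_pos: [421.3, -371.1, 32.5]
ee_rot: [180.0, 0.0, 97.4]
force: [-1.2, 0.3, 0.9]
gripper_width: 9.7
gripper_force: 50.0
```

Request:
send_rows(targets="0 0 0.001 0 0 0 5;0 0 0.001 0 0 0 5;0 0 0.001 0 0 0 15;0 0 0.001 0 0 0 25;0 0 0.001 0 0 0 40;0 0 0.001 0 0 0 40;0 0 0.001 0 0 0 40;0 0 0.001 0 0 0 40;0 0 -0.01 0 0 0 40;0 0 -0.035 0 0 0 40;0 0 -0.06 0 0 0 40;0 0 -0.08 0 0 0 40")

```text
time_s: 8.53
ee_pos: [421.5, -371.2, 114.3]
ee_rot: [179.9, 0.1, 97.4]
force: [-0.5, -0.9, -0.2]
gripper_width: 36.6
gripper_force: 0.0
```

```bash
python3 mv.py 420.74 -371.26 112 97.4; python3 mv.py 400 -200 290 97.4 , 480 -26 290 93 
```

```text
-0.0005 0.0017 -0.08 -0.0 -0.0 0.0 dist 80.0
0.1725 0.0015 -0.178 -0.0 -0.0 0.0 dist 248.0
0.3348 0.1033 -0.178 -0.0 -0.0 4.4 dist 393.0
```

```bash
python3 - <<'E'
from h import *
P=[];fs=[]
for n,roi in(("top",(300,200,345,235)),("side",(285,170,335,215))):
    f=eyes.grab_frame(n);fs.append(f);m=cv2.inRange(hsv(f),(0,130,60),(8,255,255))|cv2.inRange(hsv(f),(172,130,60),(180,255,255))
    c=blob(m,roi);print(n,cv2.boundingRect(c),cv2.minAreaRect(c));k=c[:,0,:].astype(float)
    if n=="top": P.append(k.mean(0))
    else: P.append(k[k[:,1]<=k[:,1].min()+1.5].mean(0)); P.append(k.mean(0))
print(tri(fs,P[:2]),plane(fs[0],P[0],185),plane(fs[1],P[1],185),plane(fs[1],P[2],165))
crop(fs[1],(270,140,430,320),3.3,"s4.png")
E
```

```text
top (322, 217, 5, 5) ((324.0, 219.0), (4.0, 4.0), 90.0)
side (311, 193, 3, 7) ((312.0, 196.0), (6.0, 2.0), 90.0)
[532.7126867  -22.97192003 168.39497734] [[532.77107309 -23.24304292 185.        ]] [[519.70842667 -37.00852036 185.        ]] [[525.79896919 -31.61537214 165.        ]]
```

View pics/s4.png

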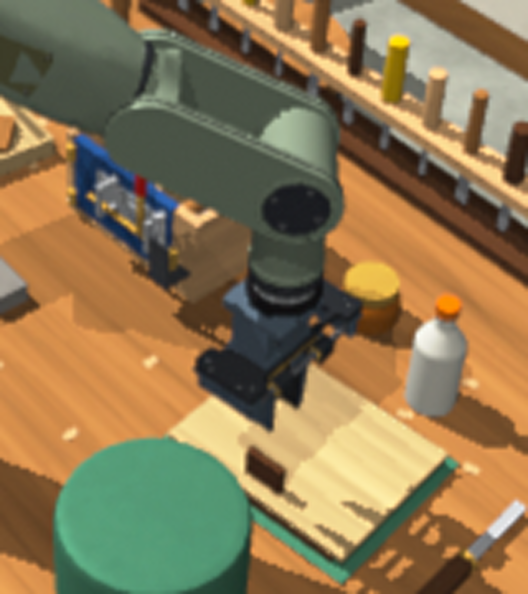

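The lid lies flat on the mat, tab upright at crop (265,470), with a green margin at the right. The knob is at crop (140,187), partly behind the arm. Next is the knob.

```bash
python3 - <<'E'
import json
from scipy.spatial.transform import Rotation as Ro
json.dump(dict(p=[420.9,-370.7,112],r=Ro.from_euler("xyz",[180,0,97.4],degrees=True).as_rotvec().tolist()),open("cmd.json","w"))
E
python3 mv.py 532 -24 230 93
```

```text
0.3295 0.1548 -0.118 0.0 0.0 4.4 dist 383.0
```

Request:
send_rows(targets="0.015 0.008 -0.02 0 0 0 40;0.04 0.018 -0.05 0 0 0.5 40;0.07 0.033 -0.075 0 0 1 40;0.107 0.05 -0.1 0 0 1.5 40;0.144 0.067 -0.115 0 0 2 40;0.18 0.085 -0.118 0 0 2.5 40;0.216 0.101 -0.118 0 0 3 40;0.25 0.118 -0.118 0 0 3.5 40;0.28 0.132 -0.118 0 0 4 40;0.305 0.144 -0.118 0 0 4.4 40;0.322 0.1515 -0.118 0 0 4.4 40;0.3295 0.1548 -0.118 0 0 4.4 40")

```text
time_s: 9.63
ee_pos: [532.3, -21.6, 229.4]
ee_rot: [-179.9, -0.0, 93.2]
force: [0.2, -0.0, -0.2]
gripper_width: 36.3
gripper_force: 0.0
```

```bash
python3 - <<'E'
from h import *
e=env.state();print(e["time_s"],e["ee_pos"],e["ee_rot"],e["gripper_width"],e["force"])
fs=eyes.grab_frame("side");print(env.state()["ee_pos"]);f=fs
m=cv2.inRange(hsv(f),(0,130,60),(8,255,255))|cv2.inRange(hsv(f),(172,130,60),(180,255,255))
c=blob(m,(285,160,340,215));k=c[:,0,:];print(cv2.boundingRect(c));w=proj(f,[[532,-24,185],[532,-24,145],[540,-24,165],[524,-24,165],[532,-32,165]]);print(w)
print(plane(f,(k[:,0].mean(),k[:,1].mean()),165))
crop(f,(275,130,375,230),5.5,"s5.png")
E
```

```text
9.6333 [532.30544232 -21.58537631 229.40753754] [-1.79947449e+02 -4.49354414e-02  9.31586554e+01] 36.343520459752455 [ 0.1819139  -0.01367833 -0.21982596]
[532.46621983 -21.60351763 229.39822581]
(311, 189, 5, 11)
[[312.05035725 190.50201502]
 [311.90875366 198.14752309]
 [313.54044998 193.51625635]
 [310.41120293 195.18983701]
 [313.27807232 195.39769312]]
[[535.33976247 -21.978786   165.        ]]
```

View pics/s5.png

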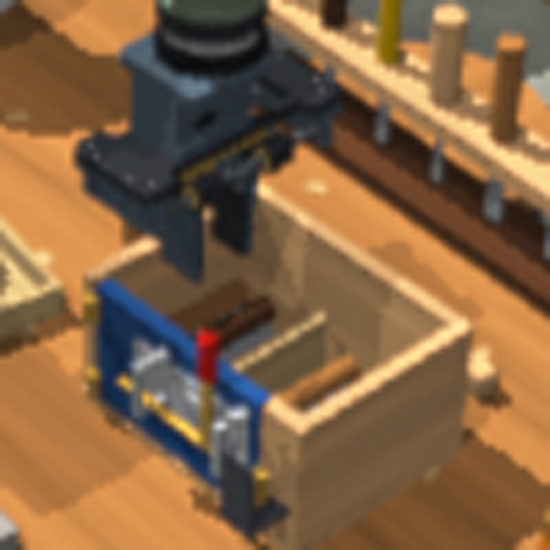

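The knob is at crop (207,350), below the fingers, with nothing beside it. I'll descend and pinch.

Request:
send_rows(targets="0 0 0.03 0 0 0 40;0 0 0.055 0 0 0 40;0 0 0.074 0 0 0 40;0 0 0.084 0 0 0 40;0 0 0.084 0 0 0 40;0 0 0.084 0 0 0 25;0 0 0.084 0 0 0 10;0 0 0.084 0 0 0 10;0 0 0.084 0 0 0 10;0 0 0.084 0 0 0 10", grip_force=25)

```text
time_s: 10.52
ee_pos: [532.7, -24.5, 147.2]
ee_rot: [179.9, 0.1, 93.0]
force: [-1.9, -0.8, 4.9]
gripper_width: 14.8
gripper_force: 25.0
```

Request:
send_rows(targets="0 0 -0.004 0 0 0 10;0 0 -0.008 0 0 0 10;0 0 -0.012 0 0 0 10;0 0 -0.016 0 0 0 10;0 0 -0.019 0 0 0 10;0 0 -0.021 0 0 0 10;0 0 -0.021 0 0 0 10;0 0 -0.021 0 0 0 10", grip_force=30)

```text
time_s: 11.18
ee_pos: [532.3, -24.1, 167.0]
ee_rot: [180.0, 0.0, 93.0]
force: [-0.0, -0.6, -1.1]
gripper_width: 14.5
gripper_force: 30.0
```

Request:
send_rows(targets="0.001 0 0 0 0 0 10;0.003 0 0 0 0 0 10;0.005 0 0 0 0 0 10;0.007 0 0 0 0 0 10;0.009 0 0 0 0 0 10;0.01 0 0 0 0 0 10;0.01 0 0 0 0 0 10")

```text
time_s: 11.77
ee_pos: [531.7, -13.8, 166.9]
ee_rot: [180.0, -0.0, 93.0]
force: [0.0, -0.9, -1.7]
gripper_width: 15.0
gripper_force: 30.0
```

Passed over the lip freely: 10 mm of draw at 0.9 N. I'll keep drawing to 36 mm.

Request:
send_rows(targets="0.002 0 0 0 0 0 10;0.005 0 0 0 0 0 10;0.008 0 0 0 0 0 10;0.011 0 0 0 0 0 10;0.014 0 0 0 0 0 10;0.017 0 0 0 0 0 10;0.02 0 0 0 0 0 10;0.023 0 0 0 0 0 10;0.025 0 0 0 0 0 10;0.026 0 0 0 0 0 10;0.026 0 0 0 0 0 10")

```text
time_s: 12.68
ee_pos: [530.4, 12.2, 167.0]
ee_rot: [180.0, -0.0, 93.0]
force: [1.1, -1.8, -1.3]
gripper_width: 14.9
gripper_force: 30.0
```

```bash
python3 - <<'E'
import json,numpy as np
from scipy.spatial.transform import Rotation as Ro
# knob now = commanded tool xy; hinge in gate frame
T=np.array([532-.0523*36,-24+.9986*36]);R=lambda a:np.array([[np.cos(a),-np.sin(a)],[np.sin(a),np.cos(a)]])
H=T-R(np.radians(3))@np.array([-22,-151+36]);print("hinge",H)
R0=Ro.from_euler("xyz",[180,0,93],degrees=True)
for a in (2,5,8,11,14,17,20,22,24,25,26):
    P=H+R(np.radians(3-a))@np.array([-22,-115]);sh=R0.inv().apply([*(P-T),0])
    print(a,(sh/1000).round(4)[:2])
E
```

```text
hinge [546.0684148  127.94338753]
2 [ 0.0008 -0.004 ]
5 [ 0.0024 -0.0099]
8 [ 0.0042 -0.0158]
11 [ 0.0063 -0.0215]
14 [ 0.0087 -0.0272]
17 [ 0.0115 -0.0327]
20 [ 0.0145 -0.038 ]
22 [ 0.0166 -0.0415]
24 [ 0.0189 -0.0449]
25 [ 0.0201 -0.0465]
26 [ 0.0213 -0.0482]
```

Request:
send_rows(targets="0.0004 -0.002 0 0 0 1 10;0.0008 -0.004 0 0 0 2 10;0.0016 -0.007 0 0 0 3.5 10;0.0024 -0.0099 0 0 0 5 10;0.0033 -0.0128 0 0 0 6.5 10;0.0042 -0.0158 0 0 0 8 10;0.0052 -0.0187 0 0 0 9.5 10;0.0063 -0.0215 0 0 0 11 10;0.0075 -0.0244 0 0 0 12.5 10;0.0087 -0.0272 0 0 0 14 10;0.0087 -0.0272 0 0 0 14 10", grip_force=35)

```text
time_s: 13.6
ee_pos: [502.5, 19.4, 167.2]
ee_rot: [180.0, -0.0, 78.9]
force: [1.4, 0.2, -0.4]
gripper_width: 14.4
gripper_force: 35.0
```

Request:
send_rows(targets="0.0004 -0.002 0 0 0 1 10;0.0008 -0.004 0 0 0 2 10;0.0016 -0.007 0 0 0 3.5 10;0.0024 -0.0099 0 0 0 5 10;0.0033 -0.0128 0 0 0 6.5 10;0.0042 -0.0158 0 0 0 8 10;0.0052 -0.0187 0 0 0 9.5 10;0.0063 -0.0215 0 0 0 11 10;0.0063 -0.0215 0 0 0 11 10;0.0063 -0.0215 0 0 0 11 10;0.0063 -0.0215 0 0 0 11 10;0.0063 -0.0215 0 0 0 11 10")

```text
time_s: 14.6
ee_pos: [483.1, 29.4, 167.0]
ee_rot: [180.0, -0.0, 68.0]
force: [2.6, -0.5, -0.9]
gripper_width: 14.6
gripper_force: 35.0
```

```bash
python3 - <<'E'
from h import *
e=env.state();print(e["time_s"],e["ee_pos"],e["ee_rot"],e["gripper_width"],e["force"],abs(e["qvel"]).max())
H=np.array([546.1,127.9]);v=e["ee_pos"][:2]-H;print("gate deg",3-(np.degrees(np.arctan2(v[1],v[0])-np.arctan2(-115,-22))),np.hypot(*v))
a=eyes.grab_frame("side")["image"][120:300,260:430];b=eyes.grab_frame("top")["image"][140:280,260:470]
cv2.imwrite("pics/f.png",np.hstack([cv2.resize(a,(378,400)),cv2.resize(b,(420,280))[:280,:] if 0 else cv2.copyMakeBorder(cv2.resize(b,(420,280)),0,120,0,0,0)]))
E
```

```text
14.6 [483.08179185  29.35517342 167.03287806] [ 1.79973948e+02 -8.77851820e-03  6.79995458e+01] 14.631973456551584 [ 2.6482242  -0.46603134 -0.94695827] 0.06130450694206012
gate deg 24.768336820492493 116.97169488436214
```

View pics/f.png

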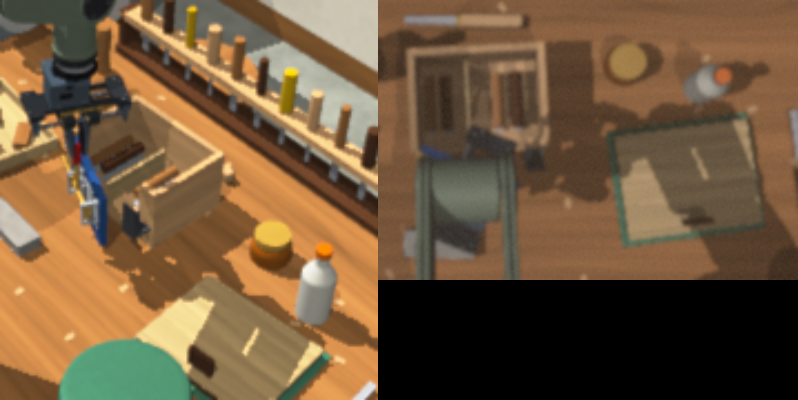

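The gate (side panel, blue, about (90,200)) stands ajar with the knob still held, and the lid is centred on the mat in the top panel, about (687,180). The arm is at rest, so I'll hand in.

```bash
python3 -c "
from workcell import env
print(env.job_done())"
```

```text
the job is handed in; nothing more can be done
None
```

I handed the job in at about 14.6 s, with no verdict returned: the lid lies flat and right way up over the middle of the mat, the bolt was lifted about 20 mm and drawn 36 mm without forcing, and the arm holds the gate by its knob at about 25°, at rest.

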